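Set the pen feeder to triangular barrels

ROBOT

A 6-joint arm with a two-finger parallel gripper is mounted at the origin on the work surface. World frame = base frame: x ahead of the robot, y to its left, z up, the work surface at z = 0. Lengths are in m, angles in rad, forces in N, time in s.
With the tool pointing down it reaches from about 0.35 to 0.775 m from the base axis. Payload 7.3 kg.
Tool frame: the origin (TCP) lies at the very end of the fingers, on their centre line; the grasp point (between the pads) lies grip_point_offset behind it (grip_point_offset is the distance from the TCP to the grasp point, in m); z points along the fingers, y is the direction in which the jaws open and shut (so a half turn about z gives the same grasp; the last joint's range is limited). The gripper opens to 92 mm and grips with 3 to 60 N. Pads are 19 mm wide; open, the fingers measure 130 mm over their backs; the gripper's body (75 mm by 190 mm) begins 47 mm behind the grasp point.
Start: joints at [-1.354, 0.342, 1.524, -0, 1.275, -0.146], TCP at [0.186, -0.491, 0.227] pointing down, gripper open.
Joint ranges: [-2.53, 2.53], [-0.77, 2.02], [0.04, 2.7], [-1, 4.14], [0.28, 2.66], [-3.11, 3.11]. Speed limits (rad/s): [2.57, 2.57, 3.14, 3.14, 3.14, 3.14].

INTERFACE

Orientations are given as [roll, pitch, yaw] about the fixed x, y, z axes, in that order (R = Rz(yaw) Ry(pitch) Rx(roll)).
In Python, from cell import * gives the robot as it stands.
- The arm moves only by the shell command python3 -m inch 'ROWS' [OPENING] [FORCE]. ROWS is JSON, a list that holds one entry, the list of rows, each a list of 4 numbers: the shift along the tool's x, y, z in mm, then the turn about the tool's z in rad. In form: [[[x, y, z, roll], ...]]. A call has 1 to 10 rows; each row shifts and turns the commanded pose from where the row before left it, along the tool's axes as they then stand; what a row does not reach is not made up. A row lasts 1/8 s, in which the tool goes at most 62.5 mm and 10.7 degrees, less where a joint would pass 70% of its speed; a pose out of reach is approached as far as the arm can. A call with a gripper value outside its range is refused whole. OPENING is the closure, from -1 (fully open) to 1 (shut), set as the call begins (- or left out, the last holds). The fingers move at their own pace and stop on an object; FORCE is the grip in N (left out, the last holds). Time passes only in rows, so rows that do not move let the fingers close. It gives the time, the measured TCP pose, the force and the opening at its end, in the units of the state.
- observe(): the state, without advancing time (a new reading comes with each control period).
- read_camera(name): name is "side" or "top" or "wrist"; returns a dict with "img" (400x640x3 uint8, blue, green, red), "fx", "fy", "cx", "cy" (pixels), "k1" (the pictures are not rectified: a ray, as slopes to the right and down, at radius r is drawn at 1 + k1 r^2 times it, then the intrinsics apply), "eye" and "rotation" of the camera in the world; the wrist camera has in their place "T_tool_cam" (4x4, takes a point from camera to tool coordinates, whose origin is the TCP and whose axes are the flange's). Camera axes: x right, y down, z forward; pixel columns grow to the right and rows downward; lengths in m; the calibration is good to about 2 mm. A picture is of the moment at which its call begins: read the wrist's pose just before it. There is no depth.
- hand_in(): hands the job in, once; it reports no verdict.
Trained networks look in the newest picture that a camera, given by its name, has taken for a name from the list of things; names that differ only in an ending like _2 or _b are one class to them, and where a whole thing is asked for, a point or a joint stands for the part that bears it (a point fixed in the world has none). Each returns a list of dicts, best first, with "conf" (0 to 1); they miss things now and then, are a little off and sometimes report something else, mostly with a low value. They report only what shows in the picture. A call takes as long as a camera call. They do not tell look-alikes from the thing itself.
- boxes_of(camera, label): "at" ([row, column] in pixels, amid what is visible of it).
- place_of(camera, label): "at" ([row, column] in pixels: a listed point, or the origin of a listed thing).
The state is a dict: "time": time; "qpos": joint angles; "qvel": joint speeds; "joint_efforts": joint torques, N m; "tool_pos": TCP position; "tool_rot": TCP orientation; "contact_force": force on the tool from outside, world axes, zero at the start; "torque": the same for the moment, N m; "opening": finger opening in m.
Only numpy, scipy, OpenCV 4.12 (cv2) and the standard library are available. Lean on these libraries where they do the work, as an engineer would, in place of code of your own. Each camera call takes 0.05 s, during which the arm holds its last target. There are 200 camera calls.

TASK

Set the pen feeder for triangular barrels: with a fingertip, gently push the upright tab of the selector dial round until it points at the middle of the plate with the triangle, and let it rest there; only then press the button on the console all the way down and let it come back up. Push and press only, from the outside of the fingers: grip or lift nothing, do not shove hard, and leave the other things on the bench and the housing where they are.

Things in the scene. Friction and masses are not known exactly. Their poses are not given: they have to be found in the camera images.
- housing: Fixed white drum, 320 mm diameter, 50 mm tall, on the bench; carries the dial and the four plates. Origin at the centre of its underside, on the dial axis; its x points to the middle of the arc of plates, on the far side from the robot. Seen from above, the plates lie at -1.48, -0.78, 0.78 and 1.48 rad counter-clockwise from x; the tab starts within 0.25 rad of x and has stops at -1.9 and 1.9 rad.
- dial_center (a point): Point on the vertical axis of the dial at the top of the housing, 50 mm above the bench.
- selector: The turning aluminium disc with its one tab: 140 mm diameter, its top 62 mm above the bench, a low dome (44 mm diameter, 10 mm high) in the middle. Origin on the dial axis, 50 mm above the bench; z up, x along the tab, the way it points. Turns about z with steady friction (about 1.5 N at the tab), no clicks or spring; stays where it is left.
- tab_top (a point): Centre of the top of the tab, 77 mm from the dial axis, 102 mm above the bench. The tab is an upright dark steel lug on the disc, 46 mm long along the radius (54 to 100 mm from the axis), 14 mm thick, 62 to 102 mm above the bench; beyond 70 mm from the axis it overhangs the housing top.
- pointer (a point): Point on the line along which the tab points, 130 mm from the dial axis (30 mm beyond the end of the tab, in the air): straight over the middle of a plate when the tab points exactly at it. Turns with the tab.
- plate_round: Wrong plate. Fixed round aluminium plate, 50 mm diameter, 3 mm thick, lying on the housing top with its centre 130 mm from the dial axis; origin at the centre of its underside (50 mm above the bench). Which of the four places it has changes from start to start. On it stands a black raised emblem, 3.5 mm high: a disc, 34 mm diameter.
- plate_triangle: The wanted plate. Fixed round aluminium plate, 50 mm diameter, 3 mm thick, lying on the housing top with its centre 130 mm from the dial axis; origin at the centre of its underside (50 mm above the bench). Which of the four places it has changes from start to start. On it stands a black raised emblem, 3.5 mm high: an equilateral triangle with sides of about 40 mm.
- plate_square: Wrong plate. Fixed round aluminium plate, 50 mm diameter, 3 mm thick, lying on the housing top with its centre 130 mm from the dial axis; origin at the centre of its underside (50 mm above the bench). Which of the four places it has changes from start to start. On it stands a black raised emblem, 3.5 mm high: a square, 30 mm.
- plate_flat: Wrong plate. Fixed round aluminium plate, 50 mm diameter, 3 mm thick, lying on the housing top with its centre 130 mm from the dial axis; origin at the centre of its underside (50 mm above the bench). Which of the four places it has changes from start to start. On it stands a black raised emblem, 3.5 mm high: a narrow bar, 42 x 10 mm.
- console: Fixed grey console box, 120 x 100 x 45 mm, left or right of the dial, with the only button on its top; origin at the centre of its underside.
- enter_top (a point): Centre of the top face of the white push button on the console, 36 mm diameter, about 66 mm above the bench; pressed straight down. It moves with the button.
- enter (a joint): Travel of the button, m: 0 up, 0.006 fully down; its spring needs about 4 N at the bottom and brings it back.
- pen_tray: Loose open grey tray 170 x 110 x 40 mm full of orange pens, on the other side of the dial from the console; origin at the centre of its underside. Leave alone.
- gauge_plug: Loose brass plug, 24 mm diameter, 48 mm tall, standing on the housing top on the side near the robot, 103 to 117 mm from the dial axis, so its top is 98 mm above the bench; origin at the centre of its underside. Leave alone.
- glue: Loose white bottle, 52 mm diameter, 120 mm tall; origin at the centre of its underside. Leave alone.
- tape_roll: Loose ring of tape lying flat, 96 mm diameter, 24 mm tall; origin at the centre of its underside. Leave alone.
- cap_cup: Loose grey cup, 72 mm across the rim, 70 mm tall; origin at the centre of its underside. Leave alone.
- driver: Loose screwdriver about 180 mm long lying on the bench; origin on its underside. Leave alone.
Mind the look-alikes: they are no part of the job. Leave any blue or purple look-alike of the console alone.

How it is judged:
By the outcome, as a careful person would: the job done as asked, in the order asked, and still so for the second after the job is handed in, with the robot touching nothing.
It also fails if it takes over 59 s, if anything falls off the work surface, if the arm or the gripper's body presses on something with over 40 N, if the wrist force passes 120 N, or if a joint passes its speed limit or range.

## Working session

There is one attempt and no reset: what is moved stays moved. The work goes in short steps, Python scripts to look and compute and a shell command to move; the robot and the scene stay as the last step left them, time stands still between calls to the robot, and variables do not carry over. Pictures are saved under pics/ and viewed, about 8 in all and at most 12, crops included, and the job is handed in when it is done.

```bash
mkdir -p pics; cat > h.py <<'E'
from cell import *
import numpy as np, cv2
def ray(c,at):
    r,cl=at; K=np.array([[c["fx"],0,c["cx"]],[0,c["fy"],c["cy"]],[0,0,1.]])
    d=np.array([(cl-c["cx"])/c["fx"],(r-c["cy"])/c["fy"]]); u=d.copy()
    for _ in range(30): u=d/(1+c["k1"]*(u@u))
    return np.array(c["eye"]),np.array(c["rotation"])@np.array([u[0],u[1],1])
def atz(c,at,z):
    e,d=ray(c,at); return e+d*(z-e[2])/d[2]
def pix(c,p):
    v=np.array(c["rotation"]).T@(np.array(p)-c["eye"]); u=v[:2]/v[2]; u=u*(1+c["k1"]*(u@u))
    return [u[1]*c["fy"]+c["cy"],u[0]*c["fx"]+c["cx"]]
E
python3 - <<'E'
from h import *
np.set_printoptions(precision=4,suppress=True)
s=observe(); print(s["time"],s["tool_pos"],s["tool_rot"],s["contact_force"],s["opening"])
Z=dict(dial_center=.05,tab_top=.102,pointer=.102,plate_triangle=.05,plate_round=.05,plate_square=.05,plate_flat=.05,console=0,enter_top=.066,gauge_plug=.05,glue=0,tape_roll=0,cap_cup=0,driver=0,pen_tray=0,housing=0)
for n in ["top","side"]:
    c=read_camera(n); cv2.imwrite(f"pics/{n}0.png",c["img"]); print(n,c["eye"])
    for k,z in Z.items():
        for d in place_of(n,k)[:2]: print(k,round(d["conf"],2),np.round(d["at"]),atz(c,d["at"],z))
E
```

```text
0.0 [ 0.1862 -0.4904  0.2261] [-3.1401 -0.0002  0.3628] [0.7591 0.2568 0.0132] 0.09190712439579737
top [ 0.3072 -0.1201  1.3471]Traceback (most recent call last):
  File "<stdin>", line 8, in <module>
  File "h.py", line 9, in atz
    e,d=ray(c,at); return e+d*(z-e[2])/d[2]
                                       ~^^^
IndexError: invalid index to scalar variable.
```

```bash
cat > h.py <<'E'
from cell import *
import numpy as np, cv2
from scipy.spatial.transform import Rotation as Ro
np.set_printoptions(precision=4,suppress=True)
def R_(c):
    r=np.array(c["rotation"]); return r if r.shape==(3,3) else Ro.from_euler("xyz",r).as_matrix()
def ray(c,at):
    r,cl=at
    d=np.array([(cl-c["cx"])/c["fx"],(r-c["cy"])/c["fy"]]); u=d.copy()
    for _ in range(30): u=d/(1+c["k1"]*(u@u))
    return np.array(c["eye"]),R_(c)@np.array([u[0],u[1],1])
def atz(c,at,z):
    e,d=ray(c,at); return e+d*(z-e[2])/d[2]
def pix(c,p):
    v=R_(c).T@(np.array(p)-c["eye"]); u=v[:2]/v[2]; u=u*(1+c["k1"]*(u@u))
    return [u[1]*c["fy"]+c["cy"],u[0]*c["fx"]+c["cx"]]
E
python3 - <<'E'
from h import *
Z=dict(dial_center=.05,tab_top=.102,pointer=.102,plate_triangle=.05,plate_round=.05,plate_square=.05,plate_flat=.05,console=0,enter_top=.066,gauge_plug=.05,glue=0,tape_roll=0,cap_cup=0,driver=0,pen_tray=0,housing=0)
for n in ["top","side"]:
    c=read_camera(n); cv2.imwrite(f"pics/{n}0.png",c["img"]); print(n,c["eye"],c["rotation"])
    for k,z in Z.items():
        for d in place_of(n,k)[:2]: print(k,round(d["conf"],2),np.round(d["at"]),atz(c,d["at"],z))
E
```

```text
top [ 0.3072 -0.1201  1.3471] [-2.9878  0.0166 -1.5741]
dial_center 0.98 [189. 280.] [0.5191 0.0438 0.05  ]
tab_top 0.69 [162. 276.] [0.5961 0.0505 0.102 ]
pointer 0.8 [149. 277.] [0.6364 0.0471 0.102 ]
plate_triangle 0.74 [163. 313.] [ 0.6044 -0.0616  0.05  ]
plate_round 0.65 [188. 319.] [ 0.5219 -0.0796  0.05  ]
plate_square 0.63 [157. 252.] [0.6229 0.1323 0.05  ]
plate_square 0.49 [255. 199.] [0.3162 0.2885 0.05  ]
plate_flat 0.49 [181. 237.] [0.5467 0.1794 0.05  ]
console 0.92 [230. 486.] [ 0.3937 -0.6093  0.    ]
console 0.88 [199. 402.] [ 0.4945 -0.3468  0.    ]
enter_top 0.64 [265. 389.] [ 0.2854 -0.2917  0.066 ]
enter_top 0.49 [234. 496.] [ 0.3753 -0.615   0.066 ]
gauge_plug 0.63 [223. 278.] [0.4127 0.0476 0.05  ]
glue 0.8 [152. 172.] [0.6564 0.406  0.    ]
glue 0.71 [199. 408.] [ 0.4944 -0.3645  0.    ]
tape_roll 0.83 [151. 415.] [ 0.6527 -0.3939  0.    ]
cap_cup 0.58 [257. 202.] [0.3096 0.2953 0.    ]
driver 0.53 [233. 442.] [ 0.3837 -0.4696  0.    ]
pen_tray 0.66 [209. 180.] [0.4655 0.3717 0.    ]
housing 0.93 [189. 278.] [0.529  0.0557 0.    ]
side [0.1867 0.9857 0.7019] 
[... 502 characters left out ...]
e 0.92 [203. 389.] [ 0.2975 -0.2796  0.    ]
console 0.88 [157. 378.] [ 0.3874 -0.642   0.    ]
enter_top 0.6 [143. 380.] [ 0.3815 -0.6241  0.066 ]
enter_top 0.42 [170. 339.] [ 0.4784 -0.3426  0.066 ]
gauge_plug 0.59 [235. 330.] [0.4167 0.0245 0.05  ]
glue 0.78 [333. 182.] [0.6455 0.3987 0.    ]
tape_roll 0.7 [175. 296.] [ 0.6508 -0.402   0.    ]
tape_roll 0.38 [174. 373.] [ 0.3834 -0.482   0.    ]
cap_cup 0.71 [331. 349.] [ 0.3084  0.2967 -0.    ]
driver 0.53 [178. 375.] [ 0.3682 -0.4483  0.    ]
driver 0.43 [185. 339.] [ 0.4826 -0.3641  0.    ]
pen_tray 0.9 [342. 266.] [0.466  0.3728 0.    ]
pen_tray 0.52 [217. 261.] [ 0.6636 -0.0899  0.    ]
housing 0.67 [250. 291.] [0.5201 0.0499 0.    ]
```

View pics/top0.png

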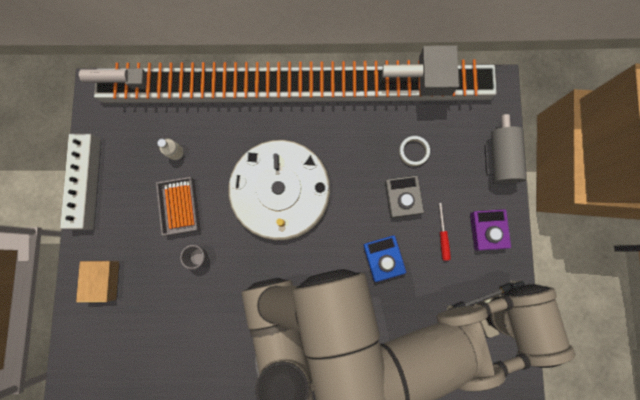

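View pics/side0.png

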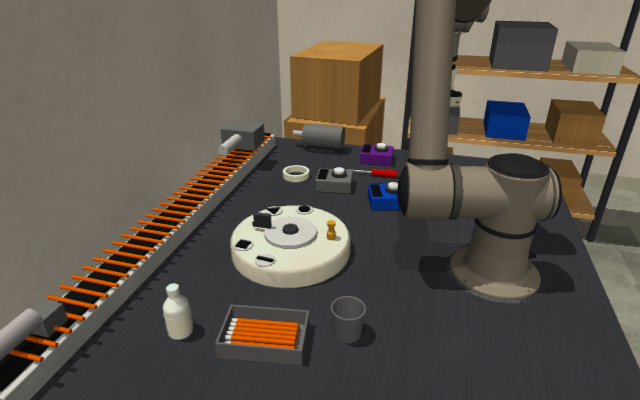

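Top view: the triangle is the front-right plate (160,310), the tab points up at (162,277), and the grey console with its white button is at (200,406). The blue one at (260,384) and the purple one at (234,495) are look-alikes. Side view confirms this. Next I'll measure more precisely from colour blobs in both views.

```bash
cat > m.py <<'E'
from h import *
from scipy.optimize import least_squares
def blobs(c,ctr,rad,dark,thr,amin=15,amax=900):
    g=c["img"].max(2).astype(int) if dark else c["img"].min(2).astype(int)
    m=((g<thr) if dark else (g>thr)).astype(np.uint8)
    M=np.zeros_like(m); cv2.circle(M,(int(ctr[1]),int(ctr[0])),rad,1,-1)
    n,l,st,ce=cv2.connectedComponentsWithStats(m*M)
    return [(ce[i][::-1].round(2),int(st[i,4])) for i in range(1,n) if amin<=st[i,4]<=amax]
E
python3 - <<'E'
from m import *
for n,ctr in (("top",(189,280)),("side",(232,290))):
    c=read_camera(n)
    print(n)
    for b,a in blobs(c,ctr,52 if n=="top" else 60,True,75): print(b,a,atz(c,b,.0565)[:2],atz(c,b,.072)[:2],atz(c,b,.102)[:2])
    bc=(201,406) if n=="top" else (171,339)
    for b,a in blobs(c,bc,14,False,150): print("btn",b,a,atz(c,b,.066))
E
python3 - <<'E'
from h import *
a=cv2.imread("pics/top0.png")[130:250,215:435]; b=cv2.imread("pics/side0.png")[160:285,225:375]
cv2.imwrite("pics/c.png",np.vstack([cv2.resize(a,(770,420),interpolation=3)[:300],cv2.resize(cv2.resize(b,(360,300),interpolation=3),(770,300))]) )
E
```

```text
top
[157. 252.] 49 [0.6223 0.1314] [0.6186 0.1283] [0.6112 0.1225]
[163.86 277.14] 21 [0.5996 0.0515] [0.5961 0.0494] [0.5893 0.0454]
[161.26 309.46] 35 [ 0.6073 -0.0504] [ 0.6037 -0.0513] [ 0.5968 -0.0529]
[187.12 319.58] 60 [ 0.5245 -0.0822] [ 0.5219 -0.0827] [ 0.5168 -0.0836]
[224.12 312.55] 106 [ 0.4091 -0.0604] [ 0.4079 -0.0611] [ 0.4055 -0.0625]
btn [199.28 406.54] 107 [ 0.4834 -0.3495  0.066 ]
side
[173.37 294.68] 19 [ 0.6217 -0.298 ] [ 0.6112 -0.2672] [ 0.591  -0.2075]
[228.88 289.96] 123 [0.5264 0.0349] [0.5182 0.0577] [0.5024 0.1019]
[243.69 242.61] 83 [0.6205 0.1334] [0.61   0.1539] [0.5899 0.1935]
[258.67 264.73] 48 [0.5427 0.1777] [0.5342 0.1971] [0.5176 0.2346]
[288.09 294.58] 192 [0.4395 0.261 ] [0.4335 0.2784] [0.4217 0.3121]
btn [169.52 338.45] 42 [ 0.4818 -0.3473  0.066 ]
```

```bash
python3 - <<'E'
from m import *
P={-.78:[.6073,-.0504],.78:[.6214,.1324],-1.48:[.5245,-.0822],1.48:[.5427,.1777]}
f=lambda p:np.concatenate([[p[0]+.13*np.cos(p[2]+a)-q[0],p[1]+.13*np.sin(p[2]+a)-q[1]] for a,q in P.items()])
r=least_squares(f,[.52,.045,0]); print(r.x,r.fun*1e3)
x,y,h=r.x; c=read_camera("top")
for t in (.5893,.0454),(.5961,.0505): print("tab",np.arctan2(t[1]-y,t[0]-x),np.hypot(t[1]-y,t[0]-x))
print("triangle dir",h-.78)
E
```

```text
[ 0.522   0.0482 -0.0735] [ 0.1648  0.6338 -0.5012  0.1923 -0.2434  0.4223  0.5799 -1.2484]
tab -0.041632674407318306 0.06734558244946923
tab 0.03099451393542786 0.0741228270812212
triangle dir -0.853535426248994
```

View pics/c.png

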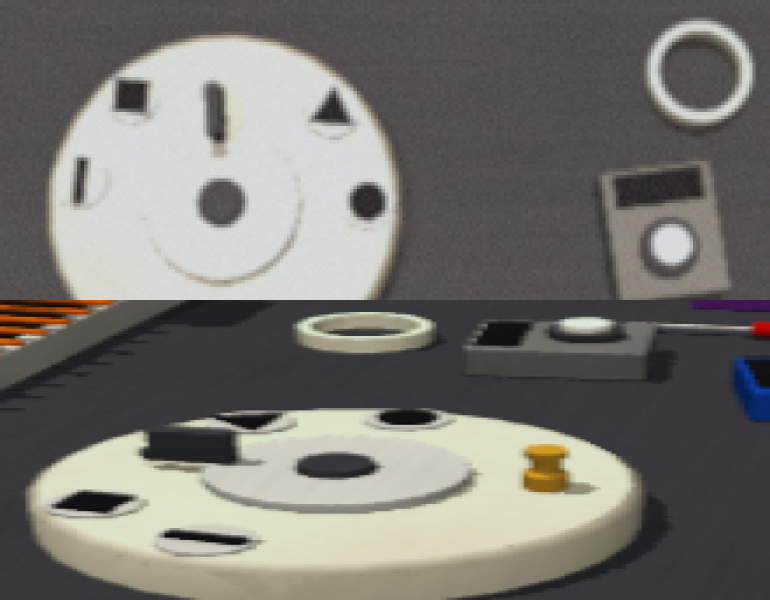

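```bash
python3 -m inch '[[[0,0,0,0.18],[0,0,0,0.18],[26,-36,0,0],[26,-36,0,0],[26,-36,0,0],[26,-36,0,0],[26,-36,0,0],[26,-36,0,0],[26,-36,0,0],[26,-36,0,0]]]' 1 5
```

```text
time: 3.2
tool_pos: [0.3943, -0.2011, 0.2269]
tool_rot: [3.141, -0.001, 0.003]
contact_force: [-0.4, 0.3, -0.3]
opening: 0.001
```

```bash
python3 -m inch '[[[27,-36,0,0],[27,-36,0,0],[27,-36,0,0],[27,-36,0,0],[26,-36,0,0],[26,-36,0,0],[26,-36,0,0],[26,-37,0,0],[0,0,0,0],[0,0,0,0]]]'
python3 - <<'E'
from h import *
s=observe(); c=read_camera("wrist"); print(s["tool_pos"],s["tool_rot"],c["T_tool_cam"]); cv2.imwrite("pics/w1.png",c["img"])
T=np.array(c["T_tool_cam"]); R=Ro.from_euler("xyz",s["tool_rot"]).as_matrix()
c["rotation"]=R@T[:3,:3]; c["eye"]=np.array(s["tool_pos"])+R@T[:3,3]
for k,z in dict(dial_center=.05,tab_top=.102,pointer=.102,plate_triangle=.05,plate_square=.05).items():
    for d in place_of("wrist",k)[:1]: print(k,d["conf"],d["at"],atz(c,d["at"],z))
E
```

```text
time: 4.45
tool_pos: [0.6043, 0.087, 0.2264]
tool_rot: [3.141, 0.001, 0.003]
contact_force: [0.4, 0.6, 0.2]
opening: 0.0007
[0.6043 0.087  0.2264] [3.1411 0.0009 0.0032] [[ 0.0002 -0.9586 -0.2848  0.0764]
 [ 1.      0.      0.0007  0.0005]
 [-0.0007 -0.2848  0.9586 -0.1576]
 [ 0.      0.      0.      1.    ]]
dial_center 0.77 [242.8, 351.0] [0.5219 0.0469 0.05  ]
tab_top 0.75 [195.8, 353.7] [0.5995 0.0522 0.102 ]
plate_triangle 0.66 [178.2, 437.2] [ 0.6068 -0.0538  0.05  ]
plate_square 0.61 [167.0, 280.2] [0.6196 0.1339 0.05  ]
```

View pics/w1.png

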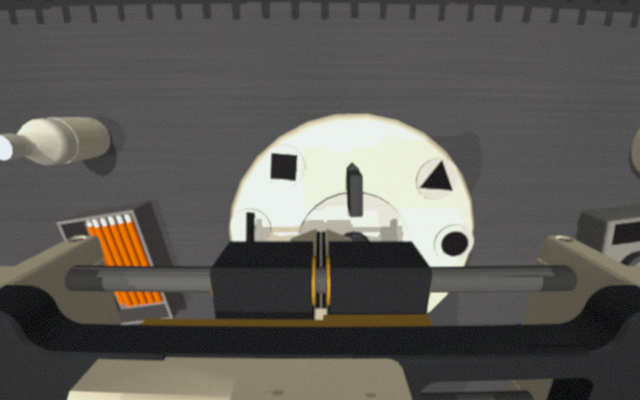

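Wrist view: closed fingers at the bottom centre, tab at (354,190) clear to the right of the fingers, triangle at (437,178). Estimates agree within 2 mm. Descending on the tab's left side.

```bash
python3 -m inch '[[[3,-8,0,0],[0,0,30,0],[0,0,40,0],[0,0,40,0],[0,0,25,0],[0,0,11,0],[0,0,0,0],[0,0,0,0]]]'
python3 - <<'E'
from h import *
s=observe(); c=read_camera("wrist"); cv2.imwrite("pics/w2.png",c["img"][130:330,180:500].repeat(2,0).repeat(2,1))
E
```

```text
time: 5.75
tool_pos: [0.6086, 0.0955, 0.082]
tool_rot: [-3.142, -0.002, 0.003]
contact_force: [-1.0, 1.1, -0.1]
opening: 0.0007
```

View pics/w2.png

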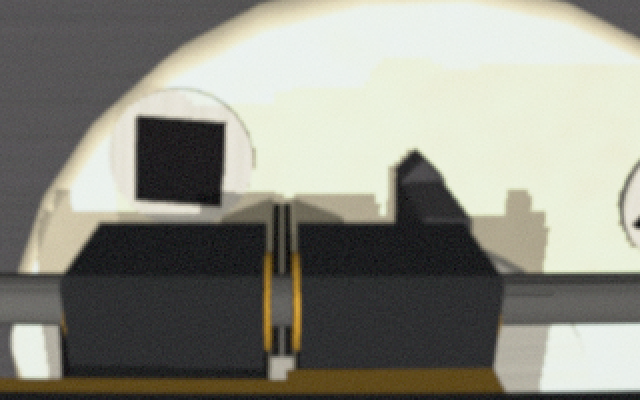

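```bash
python3 -m inch '[[[0,2,0,0],[0,2,0,0],[0,2,0,0],[0,2,0,0],[0,2,0,0],[0,2,0,0],[0,2,0,0],[0,2,0,0]]]'
cat > look.py <<'E'
from m import *
import sys
C=np.array([.522,.0475])
def ang(p): return np.arctan2(p[1]-C[1],p[0]-C[0])
s=observe(); print("F",s["contact_force"],s["tool_pos"],s["tool_rot"][2])
cs={n:read_camera(n) for n in ("top","side")}
for n,c in cs.items():
    d=place_of(n,"tab_top")
    for q in d[:1]: p=atz(c,q["at"],.102); print(n,"tab",round(q["conf"],2),p[:2],"ang",ang(p),"r",np.hypot(*(p[:2]-C)))
    d=place_of(n,"pointer")
    for q in d[:1]: p=atz(c,q["at"],.102); print(n,"ptr",round(q["conf"],2),p[:2],"ang",ang(p))
c=read_camera("wrist"); T=np.array(c["T_tool_cam"]); R=Ro.from_euler("xyz",s["tool_rot"]).as_matrix()
c["rotation"]=R@T[:3,:3]; c["eye"]=np.array(s["tool_pos"])+R@T[:3,3]
for k,z in (("tab_top",.102),("pointer",.102),("plate_triangle",.05),("dial_center",.05)):
    for q in place_of("wrist",k)[:1]: p=atz(c,q["at"],z); print("wrist",k,round(q["conf"],2),p[:2],"ang",ang(p))
if len(sys.argv)>1: cv2.imwrite(f"pics/{sys.argv[1]}w.png",c["img"]);cv2.imwrite(f"pics/{sys.argv[1]}t.png",cs["top"]["img"]);cv2.imwrite(f"pics/{sys.argv[1]}s.png",cs["side"]["img"])
E
python3 look.py a
```

```text
time: 6.8
tool_pos: [0.6077, 0.0792, 0.0807]
tool_rot: [3.142, 0.0, 0.003]
contact_force: [0.0, -0.3, -0.0]
opening: 0.0004
F [ 0.0403 -0.2705 -0.0118] [0.6077 0.0792 0.0807] 0.0027722113488100053
top tab 0.67 [0.5839 0.0461] ang -0.022853656754271316 r 0.06194691910708991
side tab 0.74 [0.5902 0.0632] ang 0.225524817814808 r 0.0699996885250763
side ptr 0.64 [0.393  0.1106] ang 2.6868381923699953
wrist plate_triangle 0.64 [ 0.6066 -0.0554] ang -0.882802215375152
```

```bash
python3 -m inch '[[[0.9,2.6,0,0.03],[0.9,2.6,0,0.03],[0.9,2.6,0,0.03],[0.9,2.6,0,0.03],[0.9,2.6,0,0.03],[0.9,2.6,0,0.03],[0.9,2.6,0,0.03],[0.9,2.6,0,0.03],[0.9,2.6,0,0.03],[0.9,2.6,0,0.03]]]'
python3 look.py b; python3 - <<'E'
import cv2,numpy as np
a=cv2.imread("pics/bt.png")[130:250,215:345]; b=cv2.imread("pics/bs.png")[180:290,220:360]; w=cv2.imread("pics/bw.png")[60:320,140:540]
cv2.imwrite("pics/b.png",np.vstack([np.hstack([cv2.resize(a,(400,280)),cv2.resize(b,(400,280))]),cv2.resize(w,(800,320))[:,:800]]))
E
```

```text
time: 8.6
tool_pos: [0.6134, 0.0523, 0.0807]
tool_rot: [3.142, -0.0, -0.299]
contact_force: [1.9, 1.9, 0.2]
opening: 0.0006
F [1.9438 1.8517 0.2313] [0.6134 0.0523 0.0807] -0.29919661584376955
top tab 0.69 [0.5897 0.0264] ang -0.302414962013218 r 0.07092231376269664
top ptr 0.87 [0.6302 0.0079] ang -0.351029488584844
side tab 0.68 [0.5874 0.0328] ang -0.22130097892089431 r 0.06703513263840767
side ptr 0.83 [0.612  0.1046] ang 0.5652081305821384
wrist plate_triangle 0.73 [ 0.6064 -0.0533] ang -0.8735753983876569
```

View pics/b.png

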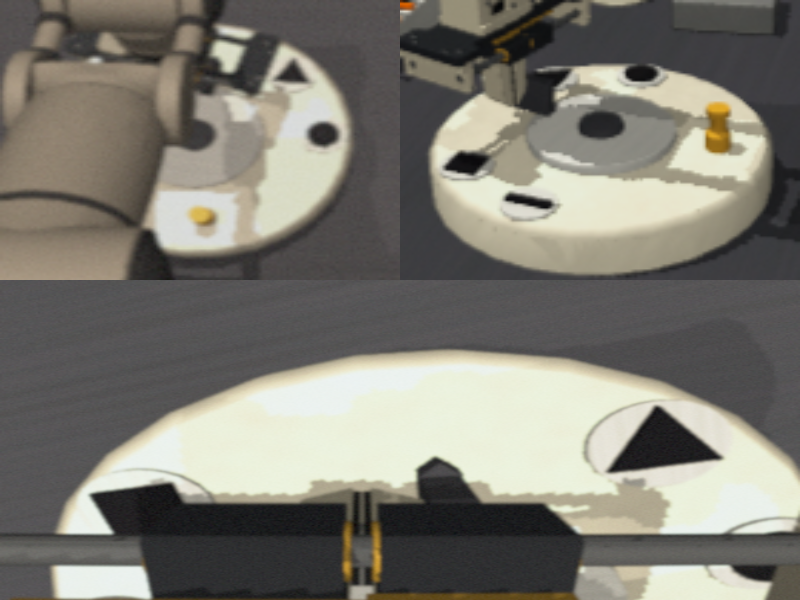

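Contact made (about 2.7 N); the tab is moving. Continuing.

```bash
python3 -m inch '[[[0.9,2.6,0,0.03],[0.9,2.6,0,0.03],[0.9,2.6,0,0.03],[0.9,2.6,0,0.03],[0.9,2.6,0,0.03],[0.9,2.6,0,0.03],[0.9,2.6,0,0.03],[0.9,2.6,0,0.03],[0.9,2.6,0,0.03],[0.9,2.6,0,0.03]]]'
python3 -m inch '[[[0.9,2.6,0,0.03],[0.9,2.6,0,0.03],[0.9,2.6,0,0.03]]]'
python3 look.py d; python3 - <<'E'
import cv2,numpy as np
a=cv2.imread("pics/dt.png")[130:250,215:345]; b=cv2.imread("pics/ds.png")[180:290,220:360]; w=cv2.imread("pics/dw.png")[60:320,140:540]
cv2.imwrite("pics/d.png",np.vstack([np.hstack([cv2.resize(a,(400,280)),cv2.resize(b,(400,280))]),cv2.resize(w,(800,320))[:,:800]]))
E
```

```text
time: 10.4
tool_pos: [0.6105, 0.025, 0.0807]
tool_rot: [3.142, -0.0, -0.599]
contact_force: [0.5, 0.9, -0.6]
opening: 0.0005
time: 10.78
tool_pos: [0.6082, 0.0171, 0.0807]
tool_rot: [-3.142, -0.0, -0.689]
contact_force: [2.0, 0.5, -0.5]
opening: 0.0001
F [ 1.9875  0.4599 -0.4953] [0.6082 0.0171 0.0807] -0.6892352152268015
top tab 0.79 [0.5744 0.0086] ang -0.6390389731161842 r 0.06525825723177324
top ptr 0.86 [ 0.6186 -0.031 ] ang -0.6822051119016191
side tab 0.82 [0.5763 0.0113] ang -0.5877690514476214 r 0.06523025563722495
side ptr 0.61 [0.2935 0.3994] ang 2.1466461413043105
wrist tab_top 0.69 [ 0.5616 -0.0687] ang -1.2423272497338442
wrist plate_triangle 0.6 [ 0.6065 -0.0532] ang -0.8724265557582579
```

View pics/d.png

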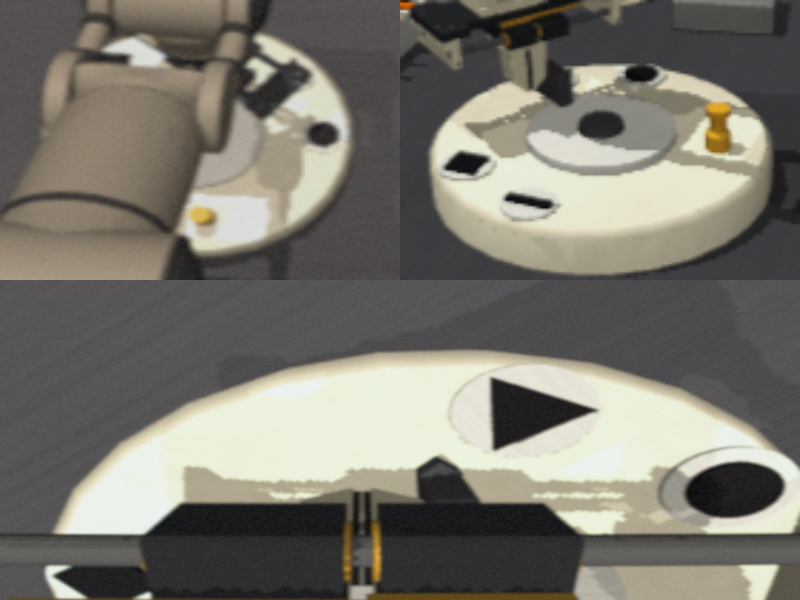

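```bash
python3 - <<'E'
from look import *
for rc in ([205,358],[206,359],[211,350],[209,366]): 
    p=atz(c,rc,.102); print(rc,p[:2],ang(p),np.hypot(*(p[:2]-C)))
for a in (-.60,-.65,-.70):
    u=np.array([np.cos(a),np.sin(a)]);v=np.array([-u[1],u[0]])
    print(a,[np.round(pix(c,[*(C+r*u+t*v),z])).tolist() for r,t,z in((.1,0,.102),(.1,.007,.102),(.1,-.007,.102),(.1,0,.062),(.054,-.007,.102))])
w=c["img"][190:240,330:400]; cv2.imwrite("pics/z.png",cv2.resize(w,(700,500),interpolation=2))
E
```

```text
F [-0.1741 -0.381  -0.3513] [0.6081 0.0173 0.0807] -0.687100517222772
top tab 0.55 [0.5747 0.0077] ang -0.6473357972529297 r 0.06604616047242483
top ptr 0.94 [ 0.6193 -0.024 ] ang -0.6335049569719391
side tab 0.89 [0.573 0.021] ang -0.47874803394410714 r 0.057424060216292254
wrist pointer 0.71 [0.6349 0.0862] ang 0.3305487580781269
wrist plate_triangle 0.72 [ 0.6068 -0.0538] ang -0.8738838238776013
[205, 358] [ 0.6211 -0.0186] -0.5883699004434373 0.11911504893606566
[206, 359] [ 0.6203 -0.0187] -0.5923134189911967 0.118540155265371
[211, 350] [ 0.6211 -0.0136] -0.5521976834233386 0.11641727003354256
[209, 366] [ 0.6168 -0.0204] -0.6216501658745115 0.1166690954388409
-0.6 [[240.0, 362.0], [241.0, 349.0], [239.0, 376.0], [214.0, 354.0], [312.0, 378.0]]
-0.65 [[239.0, 372.0], [240.0, 359.0], [239.0, 386.0], [213.0, 361.0], [313.0, 383.0]]
-0.7 [[239.0, 382.0], [239.0, 368.0], [239.0, 395.0], [213.0, 369.0], [313.0, 388.0]]
```

View pics/z.png

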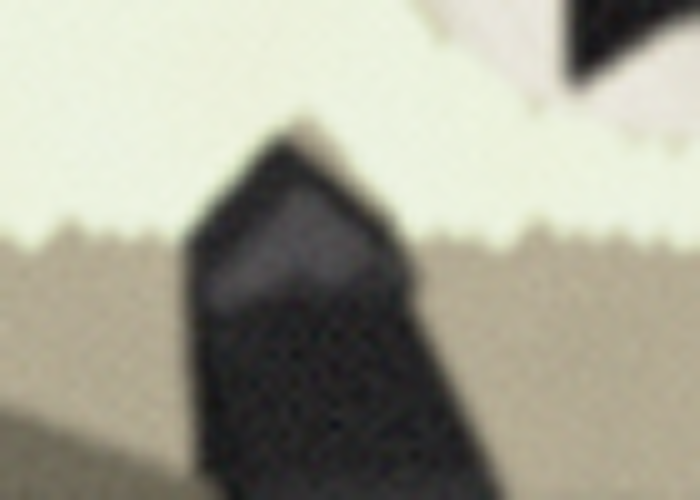

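The end of the tab is at about (359,213) in the wrist image, which puts the tab at about -0.64 rad; the top view and contact geometry agree. The target is about -0.855. I'll push most of the rest, then back off, rise and measure.

```bash
python3 -m inch '[[[0.9,2.6,0,0.03],[0.9,2.6,0,0.03],[0.9,2.6,0,0.03],[0.9,2.6,0,0.03],[0.9,2.6,0,0.03],[0.9,2.6,0,0.03],[0,0,0,0],[0,-5,0,0],[0,-8,0,0]]]'
python3 -m inch '[[[0,0,-30,0],[0,0,-40,0],[0,0,-40,0],[0,0,-35,0],[0,0,0,0],[0,0,0,0]]]'
python3 look.py e; python3 - <<'E'
import cv2
cv2.imwrite("pics/e.png",cv2.resize(cv2.imread("pics/ew.png")[100:270,230:500],(800,504),interpolation=2))
E
```

```text
time: 13.0
tool_pos: [0.6115, 0.0109, 0.0808]
tool_rot: [3.141, -0.0, -0.867]
contact_force: [0.6, 0.6, -0.3]
opening: 0.0001
time: 13.75
tool_pos: [0.6109, 0.0111, 0.2249]
tool_rot: [3.141, 0.001, -0.867]
contact_force: [-0.5, -0.8, -0.2]
opening: 0.0009
F [-0.5346 -0.8359 -0.2192] [0.6109 0.0111 0.2249] -0.8668343573481656
top tab 0.66 [0.6318 0.3632] ang 1.2359931962188477 r 0.3342116542658049
top ptr 0.56 [ 0.6045 -0.0466] ang -0.851185958218912
side ptr 0.23 [0.5178 0.2494] ang 1.5914988939598225
wrist tab_top 0.64 [ 0.5764 -0.0099] ang -0.8120687129163408
wrist plate_triangle 0.66 [ 0.6033 -0.0529] ang -0.889645646492336
wrist dial_center 0.69 [0.5217 0.042 ] ang -1.6171498169790515
```

View pics/e.png

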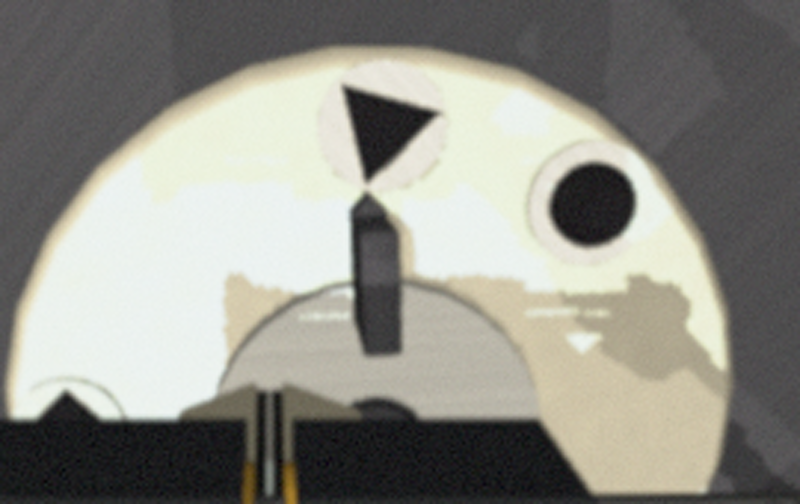

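```bash
cat > fine.py <<'E'
from m import *
s=observe(); c=read_camera("wrist"); T=np.array(c["T_tool_cam"]); R=Ro.from_euler("xyz",s["tool_rot"]).as_matrix()
c["rotation"]=R@T[:3,:3]; c["eye"]=np.array(s["tool_pos"])+R@T[:3,3]
C0=np.array([.522,.0475]); P={}
for a in (-.78,-1.48):
    e=[*(C0+.13*np.array([np.cos(a-.0735),np.sin(a-.0735)])),.0565]; q=pix(c,e)
    bs=[b for b in blobs(c,q,20,True,80,60,1500) if np.hypot(*(b[0]-q))<14]
    print("emb",a,np.round(q,1),bs); 
    if bs: P[a]=atz(c,bs[0][0],.0565)[:2]
print(P)
f=lambda p:np.concatenate([p[:2]+.13*np.array([np.cos(p[2]+a),np.sin(p[2]+a)])-q for a,q in P.items()])
r=least_squares(f,[*C0,-.0735]); C=r.x[:2]; h=r.x[2]; tgt=h-.78; print("C",C,"target",tgt,"res mm",r.fun*1e3)
g=cv2.GaussianBlur(c["img"].max(2).astype(np.float32),(0,0),.7)
# right edge of the tab (top edge t=-7mm) sampled along radius, nearest world line at z=.102
u=np.array([np.cos(tgt),np.sin(tgt)]);v=np.array([-u[1],u[0]])
pts=[]
for rr in np.arange(.064,.096,.003):
    t=np.arange(.004,-.018,-.0004); px=np.array([pix(c,[*(C+rr*u+k*v),.102]) for k in t],np.float32)
    I=cv2.remap(g,px[:,1].copy(),px[:,0].copy(),1).ravel(); k=np.argmax(np.diff(I)); pts.append((rr,(t[k]+t[k+1])/2)); 
pts=np.array(pts); print("edge t mm",np.round(pts[:,1]*1e3,1))
k=np.polyfit(pts[:,0],pts[:,1],1); print("slope",k[0],"tab (off7)",tgt+np.median((pts[:,1]+.007)/pts[:,0]))
E
python3 fine.py
```

```text
emb -0.78 [143.7 357.2] [(array([142.72, 358.81]), 437)]
emb -1.48 [169.5 428.6] [(array([168.66, 429.56]), 571)]
{-0.78: array([ 0.6069, -0.0525]), -1.48: array([ 0.5241, -0.084 ])}
C [0.522  0.0459] target -0.8569675525633811 res mm [ 0.28    0.1066 -0.28   -0.1066]
edge t mm [-3.4 -3.  -3.  -2.6 -2.6 -2.2 -2.2 -2.6 -1.  -1.  -1.4]
slope 0.07393939393939399 tab (off7) -0.7973930844782747
```

Target -0.857 and tab about -0.797, so about 0.06 rad remains. Going back down and nudging two more small rows.

```bash
python3 -m inch '[[[0,0,35,0],[0,0,40,0],[0,0,40,0],[0,0,30,0],[0,4,0,0],[0,4,0,0],[0,3,0,0],[0,2,0,0],[0.9,2.6,0,0.03],[0.9,2.6,0,0.03]]]'
python3 -m inch '[[[0,0,0,0],[0,0,0,0],[0,-5,0,0],[0,-8,0,0],[0,0,-35,0],[0,0,-40,0],[0,0,-40,0],[0,0,-30,0],[0,0,0,0],[0,0,0,0]]]'
python3 fine.py
```

```text
time: 15.6
tool_pos: [0.5988, -0.0025, 0.0812]
tool_rot: [-3.14, -0.001, -0.929]
contact_force: [1.1, 1.3, 0.3]
opening: 0.0007
time: 16.85
tool_pos: [0.6084, 0.0057, 0.2245]
tool_rot: [3.14, 0.001, -0.927]
contact_force: [0.0, -0.4, -0.4]
opening: 0.0006
emb -0.78 [143.6 350.1] [(array([142.38, 351.81]), 441)]
emb -1.48 [165.1 423.7] [(array([164.14, 424.78]), 583)]
{-0.78: array([ 0.6068, -0.0526]), -1.48: array([ 0.524 , -0.0841])}
C [0.5221 0.0458] target -0.8578867379002942 res mm [ 0.3102  0.1178 -0.3102 -0.1178]
edge t mm [-5.8 -6.2 -6.2 -6.6 -6.2 -6.2 -6.6 -6.2 -6.6 -6.6 -7. ]
slope -0.025454545454545435 tab (off7) -0.8484749731944119
```

```bash
cat > ov.py <<'E'
from fine import *
S=4; r0,c0=100,270
im=cv2.resize(c["img"][r0:r0+140,c0:c0+190],None,fx=S,fy=S,interpolation=2)
def P2(p): q=pix(c,p); return (int((q[1]-c0+.5)*S),int((q[0]-r0+.5)*S))
cv2.line(im,P2([*C,.072]),P2([*(C+.05*u),.072]),(0,0,255),1)
pl=[P2([*(C+a*u+b*v),.102]) for a,b in((.054,.007),(.1,.007),(.1,-.007),(.054,-.007))]
cv2.polylines(im,[np.array(pl)],True,(0,0,255),1)
cv2.line(im,P2([*(C+.1*u),.102]),P2([*(C+.13*u),.102]),(0,160,0),1)
cv2.line(im,P2([*(C+.1*u),.0565]),P2([*(C+.15*u),.0565]),(255,0,0),1)
cv2.imwrite("pics/ov.png",im)
E
python3 ov.py >/dev/null
```

```text
(no output)
```

View pics/ov.png

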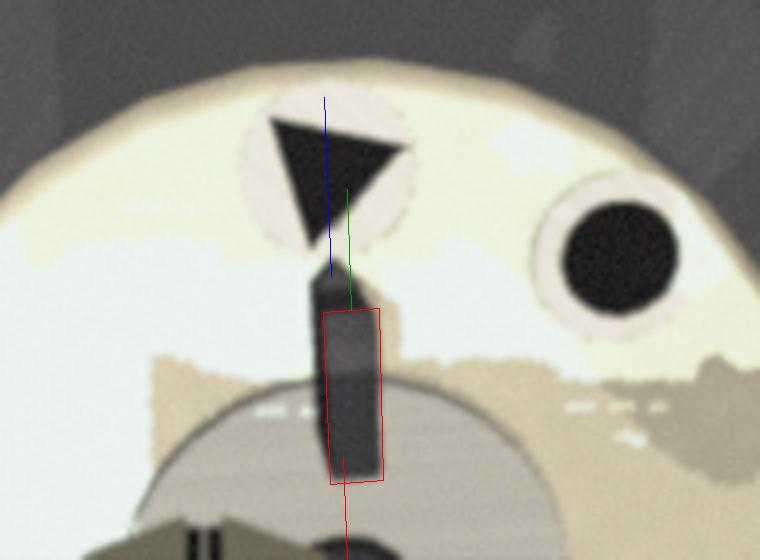

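Wrist overlay: the tab lies inside the target outline (red), within about 0.01 rad of the triangle plate's centre line. Now the button: first move to hover over the grey console.

```bash
python3 -m inch '[[[21,31,0,0],[21,31,0,0],[21,31,0,0],[21,31,0,0],[21,31,0,0],[21,31,0,0],[21,31,0,0],[0,0,0,0],[0,0,0,0]]]'
cat > bt.py <<'E'
from m import *
s=observe(); c=read_camera("wrist"); T=np.array(c["T_tool_cam"]); R=Ro.from_euler("xyz",s["tool_rot"]).as_matrix()
c["rotation"]=R@T[:3,:3]; c["eye"]=np.array(s["tool_pos"])+R@T[:3,3]
q=pix(c,[.4826,-.3485,.066]); print("pred",q)
for b,a in blobs(c,q,35,False,150,100,4000): p=atz(c,b,.066); print("btn",b,a,p[:2],"tool d mm",R.T@(p-s["tool_pos"])*1e3)
for d in place_of("wrist","enter_top")[:3]: p=atz(c,d["at"],.066); print(d,p[:2],R.T@(p-s["tool_pos"])*1e3)
cv2.imwrite("pics/bt.png",c["img"])
E
python3 bt.py
```

```text
time: 18.08
tool_pos: [0.5233, -0.2418, 0.2249]
tool_rot: [3.141, 0.002, -0.927]
contact_force: [-0.0, 0.4, 0.0]
opening: 0.0004
pred [np.float64(129.02591620255248), np.float64(408.9604043981378)]
btn [130.65 407.92] 2105 [ 0.4824 -0.3465] tool d mm [ 59.5186  95.5744 158.777 ]
btn [127.01 410.64] 1021 [ 0.4826 -0.3512] tool d mm [ 63.3771  98.2095 158.7708]
{'at': [263.4, 489.4], 'conf': 0.77} [ 0.2912 -0.2876] [-102.3288  213.1236  159.077 ]
{'at': [125.6, 414.1], 'conf': 0.61} [ 0.4806 -0.3546] [ 64.8793 101.8387 158.7689]
```

View pics/bt.png

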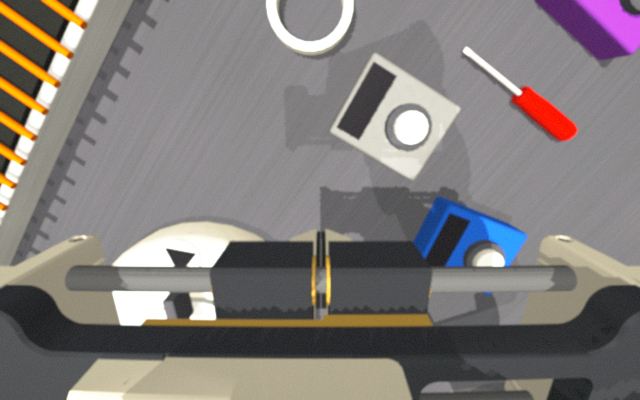

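The button on the grey console is at (410,127) in the wrist view; moving (63, 98) mm in tool axes and descending to just above it.

```bash
python3 -m inch '[[[21,32,0,0],[21,33,0,0],[21,33,0,0],[0,0,40,0],[0,0,40,0],[0,0,40,0],[0,0,28,0],[0,0,0,0],[0,0,0,0]]]'
python3 -m inch '[[[0,0,2,0],[0,0,2,0],[0,0,2,0],[0,0,1,0],[0,0,1,0],[0,0,1,0],[0,0,1,0],[0,0,0,0]]]'
```

```text
time: 19.3
tool_pos: [0.4838, -0.3516, 0.079]
tool_rot: [-3.141, -0.002, -0.926]
contact_force: [-0.0, -0.0, 0.2]
opening: 0.0007
time: 20.3
tool_pos: [0.4828, -0.3516, 0.0676]
tool_rot: [3.142, 0.0, -0.927]
contact_force: [-0.1, 0.5, 0.7]
opening: 0.0006
```

```bash
python3 -m inch '[[[0,0,1,0],[0,0,1,0],[0,0,1,0],[0,0,1,0],[0,0,1,0],[0,0,1,0],[0,0,0,0]]]'; python3 -m inch '[[[0,0,1,0],[0,0,0.5,0],[0,0,0,0]]]'
```

```text
time: 21.18
tool_pos: [0.4829, -0.3517, 0.0618]
tool_rot: [-3.142, -0.0, -0.927]
contact_force: [-0.7, 0.5, 3.8]
opening: 0.0003
time: 21.55
tool_pos: [0.483, -0.3517, 0.0612]
tool_rot: [-3.142, -0.001, -0.927]
contact_force: [-1.4, 1.5, 9.9]
opening: 0.0003
```

Force jumped well above the spring's 4 N and motion stalled, so the button is at its stop. A hair more, then release and rise.

```bash
python3 -m inch '[[[0,0,0.5,0],[0,0,0,0]]]'; python3 -m inch '[[[0,0,-3,0],[0,0,-5,0],[0,0,-10,0],[0,0,-30,0],[0,0,-40,0],[0,0,-40,0],[0,0,-30,0],[-21,-32,0,0],[-21,-33,0,0],[-21,-33,0,0]]]'
python3 -m inch '[[[-21,-31,0,0],[-21,-31,0,0],[-21,-31,0,0],[-21,-31,0,0],[-21,-31,0,0],[-21,-31,0,0],[-21,-31,0,0],[0,0,0,0],[0,0,0,0]]]'; python3 ov.py
python3 - <<'E'
from m import *
Z=dict(gauge_plug=.05,glue=0,tape_roll=0,cap_cup=0,driver=0,pen_tray=0,enter_top=.066)
c=read_camera("side")
for k,z in Z.items():
    for d in place_of("side",k)[:2]: print(k,round(d["conf"],2),atz(c,d["at"],z))
cv2.imwrite("pics/end.png",c["img"])
E
```

```text
time: 21.8
tool_pos: [0.4829, -0.3517, 0.0611]
tool_rot: [-3.142, -0.001, -0.927]
contact_force: [-3.0, 2.1, 13.5]
opening: 0.0004
time: 23.05
tool_pos: [0.5235, -0.2413, 0.218]
tool_rot: [3.142, 0.0, -0.928]
contact_force: [0.7, 0.5, 0.2]
opening: 0.0005
time: 24.18
tool_pos: [0.6085, 0.005, 0.2176]
tool_rot: [3.141, 0.0, -0.927]
contact_force: [0.3, 0.2, -0.1]
opening: 0.0004
emb -0.78 [145.  350.5] [(array([143.78, 352.35]), 464)]
emb -1.48 [166.9 425.5] [(array([165.9 , 426.64]), 606)]
{-0.78: array([ 0.6066, -0.0527]), -1.48: array([ 0.524 , -0.0841])}
C [0.5219 0.0458] target -0.8577745195687312 res mm [ 0.3727  0.1416 -0.3727 -0.1416]
edge t mm [-6.2 -6.6 -6.6 -6.2 -6.2 -6.6 -7.  -7.  -7.  -7.  -5.8]
slope -0.009696969696969693 tab (off7) -0.8520602338544455
gauge_plug 0.64 [0.4177 0.0356 0.05  ]
glue 0.93 [0.6514 0.3991 0.    ]
tape_roll 0.91 [ 0.6468 -0.3979  0.    ]
cap_cup 0.77 [0.3136 0.2999 0.    ]
driver 0.52 [ 0.38   -0.4476  0.    ]
pen_tray 0.69 [0.4658 0.3716 0.    ]
enter_top 0.59 [ 0.3826 -0.6185  0.066 ]
enter_top 0.43 [ 0.4887 -0.3523  0.066 ]
```

View pics/ov.png

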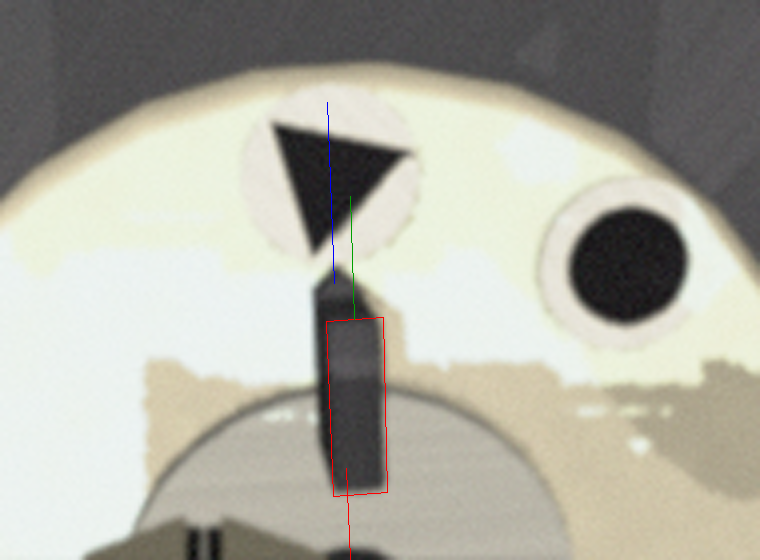

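The tab still points at the triangle (-0.852 against -0.858), and the robot is clear of everything. Handing in.

```bash
python3 -c "from cell import *; print(hand_in())"
```

```text
the job is handed in; nothing more can be done
None
```

I set the selector to the triangle plate, then pressed the grey console's button, and handed the job in. The robot's clock read about 24 s of the 59 s allowed.

- **Dial:** I pushed the tab with the outside of the closed fingers; sensed force at the stops was at most about 3 N. The last wrist-camera check, after the button press, puts the tab at -0.852 rad against -0.858 rad for the plate's middle. The edge position, edge slope and tab tip differ by about 0.01–0.02 rad in places.
- **Button:** I pressed until it stopped at its bottom, with the fingertip at 61 mm and 13.5 N against the spring's 4 N, then lifted clear. The button's return was not measured separately.
- **Other things:** After the press, the side camera put the plug, glue, tape, cup and tray within about 1 cm of where they started, and the driver within about 1.2 cm. That is about as far apart as its repeat readings of things that did not move. I did not check the look-alike consoles by measurement; the gripper never touched them.

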